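Press a freshly glued lino block in the hand-pumped block press

TASK

The lino on the block has just been glued down and must set under pressure; nothing here needs gripping and nothing may be lifted. With the fingertips push the bed board by its upright front plate all the way in against its stop, so that the block lies under the platen, and only then pump the press's spring plunger with full strokes until the pressure pin on top of the cylinder has popped fully out. Leave the plunger up, the block under pressure, and the roller, cutters and ink bottle around the press where they are.

Things in the scene. Friction and masses are not known exactly. Their poses are not given: they have to be found in the camera images.
- press: Fixed hand-pumped bench press, grey cast base 245 x 210 mm and 22 mm thick, with a pump on a side lug. Origin: on the bench top under the ram's axis; +x points away from the open front, +y to the side without the pump. Crosshead x -45 to +45 mm, y +-105, top at 128; the cylinder on it tops out at 171. Two rails guide the bed board along x; a bar behind stops it.
- bed: Loose plywood bed board, 215 x 130 x 12 mm (0.2 to 0.45 kg), lying in the rails on the base with 1.5 mm play each side, pulled 40 to 65 mm out to the front. Origin: on its underside; it coincides with the ram's axis, so x = 0 (z = 22 mm) in the press's frame, when the board is home against the stop. Needs about 3 to 9 N to slide; it only slides along the press's x.
- push_plate (a point): Middle of the front (-x) face of the bed's upright wooden push plate: 100 mm wide (along y), 12 mm thick, from 12 to 52 mm above the board's underside; this point is 32 mm above it, so 54 mm above the bench. With the bed home it lies at x = -155 mm, y = 0 in the press's frame. Axes as the bed's: +x is the push direction.
- block: Loose lino block, 90 x 105 x 24 mm (0.2 kg): pale wood with a dark grey-brown lino sheet glued on top, lying on the bed board within 6 mm of its origin and carried along by it. Origin: centre of its underside.
- platen: Dark steel pressing plate under the crosshead, 104 x 124 x 13 mm; its underside is 65 mm above the bench with the ram fully up (7 mm above the block) and up to 4 mm lower at the start. It goes down about 3 mm with each full stroke of the pump until it meets the block, and stays down. Origin: on the ram's axis, 65 mm below its underside.
- plunger_top (a point): Centre of the pump plunger's black palm knob, on its top: mushroom knob 48 mm across (nearly flat over 32 mm), 165 mm above the bench at rest, over a coil spring. At x = -90, y = -160 mm in the press's frame. Moves with the plunger.
- plunger (a joint): Pump plunger, m: 0 = up (rest), 0.020 = fully down. Straight down stroke; 5 N at the start of the stroke, up to about 14 N just before the bottom; the spring returns it within 0.3 s when let go. Each stroke must go nearly to the bottom to feed fully (the last one most of all) and come back up before the next. 4 to 6 full strokes are needed; further ones do no harm.
- pin_tip (a point): Top of the steel pressure pin, 11 mm thick, in the boss on top of the cylinder, on the press's origin axis. At the start about flush with the boss, 166 to 171 mm above the bench; it sinks to about 164 mm while the platen comes down, then rises over the last strokes: 182 mm or less before the last one, which pops it fully out to about 190 mm, where it stays. A dark groove on it then shows above the boss.
- brayer: Bystander: ink roller with wooden handle, 179 x 107 x 35 mm, lying in front of the pump. Origin: centre of its underside.
- lino_cutter_0: Bystander: lino cutter with a wooden mushroom handle, 93 mm long, 26 mm high, lying at the press's +y side. Origin: centre of its underside.
- lino_cutter_1: Bystander: the second lino cutter, same shape, nearer the robot. Origin: centre of its underside.
- ink_red: Bystander: small glass ink bottle, 38 mm across, 60 mm high, standing at the press's +y side. Origin: centre of its underside.
Not all that is in view belongs to the job. Several things have the shape of the block; the one meant has the colours described above.

How it is judged:
On the way, in this order (a step that is already met when the one before it is completed fails the run):
1. the bed board is pushed home against its stop (x of bed in the frame of press above -0.004 m), for 0.2 s.
2. the pressure pin has popped fully out (z of pin_tip in the frame of press above 0.187 m), for 0.2 s.
At the end, for the whole second after the job is handed in: Bed within 4 mm of home, top of the pressure pin more than 187 mm above the bench (16 mm out), plunger back up (within 2 mm), platen pressing the block with more than 5 N, roller, cutters and ink bottle within 20 mm of where they were (x of bed in the frame of press above -0.004 m and z of pin_tip in the frame of press above 0.187 m and value of joint plunger below 0.002 m and contact force between platen and block above 5 N and z of block in the frame of bed below 0.016 m and distance of each of brayer, lino_cutter_0, lino_cutter_1, ink_red from where it was at the start of the episode below 0.02 m); the robot touches nothing.
It fails at once if the pump is worked before the bed is home (value of joint plunger above 0.006 m and x of bed in the frame of press below -0.006 m).
It fails at once if the bed or the block is lifted (z of bed in the frame of press above 0.03 m or z of block in the frame of press above 0.044 m).
It fails at once if a bystander is lifted, knocked over or pushed aside (distance of any of brayer, lino_cutter_0, lino_cutter_1, ink_red from where it was at the start of the episode above 0.025 m or height (world z) of any of brayer, lino_cutter_0, lino_cutter_1, ink_red above 0.015 m or angle between ink_red's own z axis and vertical above 0.4 rad).
It also fails if it takes over 54 s, if anything falls off the work surface, if the arm or the gripper's body presses on something with over 40 N, if the wrist force passes 120 N, or if a joint passes its speed limit or range.

ROBOT

A 6-joint arm with a two-finger parallel gripper is mounted at the origin on a cart in front of the work surface, level with it; the furniture and walls round the work are solid. World frame = base frame: x ahead of the robot, y to its left, z up, the work surface at z = 0. Lengths are in m, angles in rad, forces in N, time in s.
With the tool pointing down it reaches from about 0.25 to 0.725 m from the base axis. Payload 4 kg.
Tool frame: the origin (TCP) lies on the centre line of the jaws, within the pads' length; the fingertips stand 25 mm ahead of it and the grasp point (between the pads) lies 6 mm ahead of it; z points along the fingers, x is the direction in which the jaws open and shut, and the axes are right-handed (so a half turn about z gives the same grasp; the last joint's range is limited). The gripper opens to 85 mm and grips with 20 to 120 N. Pads are 22 mm wide; open, the fingers measure 114 mm over their backs; the gripper's body (76 mm by 85 mm) begins 54 mm behind the grasp point. The pads swing forward as they close: fully open they stand 13 mm farther back than shut.
Start: joints at [-1.21, 0.241, 0.005, 1.335, 0, 1.571], TCP at [0.177, -0.468, 0.256] pointing down, gripper open.
Joint ranges: [-2.72, 2.72], [-1.05, 1.87], [-1.09, 1.28], [-1.99, 2.15], [-1.42, 1.44], [-3.14, 3.14]. Speed limits (rad/s): [2.79, 2.79, 3.14, 3.14, 3.14, 3.14].

INTERFACE

Orientations are given as a unit quaternion [x, y, z, w].
In Python, from workcell import bot, imaging, order gives the robot as it stands.
- The arm moves only by the tool carry_out, never from a script. Its argument "moves" is a list of rows, each a list of 5 numbers: the shift along the tool's x, y, z scaled (see below), then the turn about the tool's z scaled (see below), then the opening, from -1 (shut) to 1 (fully open). In form: [[tx, ty, tz, roll, hand], ...]. A call has 1 to 20 rows; each row is the pose to reach, as a shift and turn from the pose commanded when the call began, along the tool's axes at that moment; what a row does not reach only later rows make up. The controller multiplies each number of a shift by 0.1 m and each number of a turn by 90 degrees. A row lasts 1/10 s, in which the tool goes at most 50 mm and 8.59 degrees, less where a joint would pass 70% of its speed; a pose out of reach is approached as far as the arm can. A call with a number of a shift or a turn outside -1 to 1 is refused whole. A call with a gripper value outside its range is refused whole. The fingers move at their own pace and stop on an object; the grip force is fixed at half the most. Time passes only in rows, so rows that repeat a pose let the fingers close. It gives the time, the measured TCP pose, the force and the opening at its end, in the units of the state.
- bot.get_obs(): the state, without advancing time (a new reading comes with each control period).
- imaging.camera(name): name is "scene" or "top"; returns the picture (480x640x3 uint8, red, green, blue); there is no depth.
- imaging.camera_model(name): a dict with "fovy" (degrees; the focal length in pixels is half the picture's height over the tangent of half this angle, whatever the lens; pixels are square), "cx", "cy" (the principal point, pixels), "eye" and "rotation" of the camera in the world. Camera axes: x right, y up, looking along -z (the intrinsics and any distortion apply to the point x, -y, -z); pixel columns grow to the right and rows downward; lengths in m; the calibration is good to about 2 mm. A picture is of the moment at which its call begins. camera_model takes no time and is no camera call.
- order.job_done(): hands the job in, once; it reports no verdict.
The state is a dict: "clock": time; "joint_pos": joint angles; "joint_vel": joint speeds; "tau": joint torques, N m; "eef_pos": TCP position; "tool_rot": TCP orientation; "ft_force": force on the tool from outside, world axes, zero at the start; "ft_torque": the same for the moment, N m; "grip_width": finger opening in m.
Only numpy, scipy, OpenCV 4.12 (cv2) and the standard library are available. Lean on these libraries where they do the work, as an engineer would, in place of code of your own. Each camera call takes 0.05 s, during which the arm holds its last target.

## Working session

There is one attempt and no reset: what is moved stays moved. The work goes in short steps, Python scripts to look and compute and a tool call to move; the robot and the scene stay as the last step left them, time stands still between calls to the robot, and variables do not carry over. Pictures are saved under pics/ and viewed, and the job is handed in when it is done.

Besides the shell and the picture viewer there is one more tool, called after "Request:" as a command line: name --pt "numbers of a row" for each row, then --argument value for the rest. carry_out: Moves the arm, as the interface text tells. Its arguments: {"type":"object","properties":{"moves":{"type":"array","items":{"type":"array","items":{"type":"number","minimum":-1,"maximum":1}}}},"required":["moves"]}

```bash
mkdir -p pics; python3 - <<'E'
from workcell import bot, imaging, order
import cv2
o=bot.get_obs(); print({k:(v if not hasattr(v,'round') else v) for k,v in o.items()})
for n in("scene","top"):
    print(n,imaging.camera_model(n)); cv2.imwrite(f"pics/{n}0.png",imaging.camera(n)[:,:,::-1])
E
```

```text
{'clock': 0.0, 'joint_pos': array([-1.21000181e+00,  2.41415702e-01,  3.74573085e-03,  1.33519749e+00,
       -1.89820431e-05,  1.57082814e+00]), 'joint_vel': array([-0.00053158,  0.00027794, -0.001113  ,  0.00035662,  0.00094198,
       -0.00083521]), 'tau': array([ 4.18693689e-04, -3.72320616e+01,  2.52407581e+01,  1.70367962e-02,
       -1.27371317e-05, -4.14665262e-07]), 'eef_pos': array([ 0.17630299, -0.46727768,  0.25541975]), 'tool_rot': array([ 8.22492101e-01, -5.68775590e-01, -8.57162707e-04, -5.81171880e-04]), 'ft_force': array([0.13109955, 0.47911275, 0.12158597]), 'ft_torque': array([ 0.03588457,  0.05328469, -0.00036967]), 'grip_width': 0.08534627354314397}
scene {'fovy': 56.520466400012445, 'cx': 327.5441856729966, 'cy': 241.57697075743278, 'eye': array([0.14766132, 0.49772043, 0.54742286]), 'rotation': array([-0.12409119,  0.48808332,  0.8317518 , -0.2335915 ])}
top {'fovy': 57.49525920308714, 'cx': 320.0601810789462, 'cy': 241.9818408267526, 'eye': array([ 0.45067072, -0.18696541,  0.98987514]), 'rotation': array([ 0.05245094, -0.04016817, -0.69628042,  0.71472302])}
```

View pics/scene0.png

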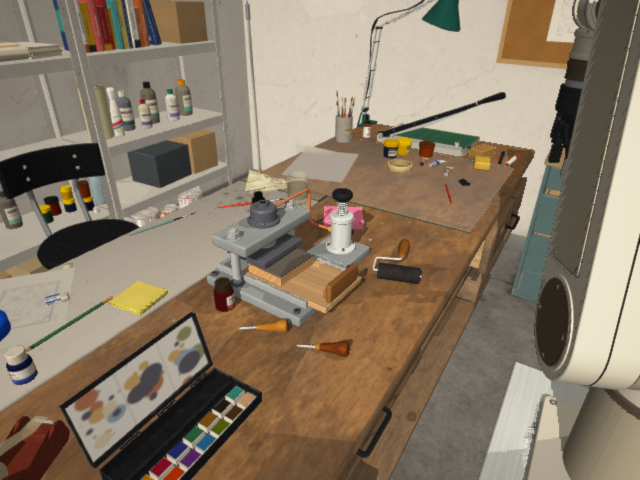

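View pics/top0.png

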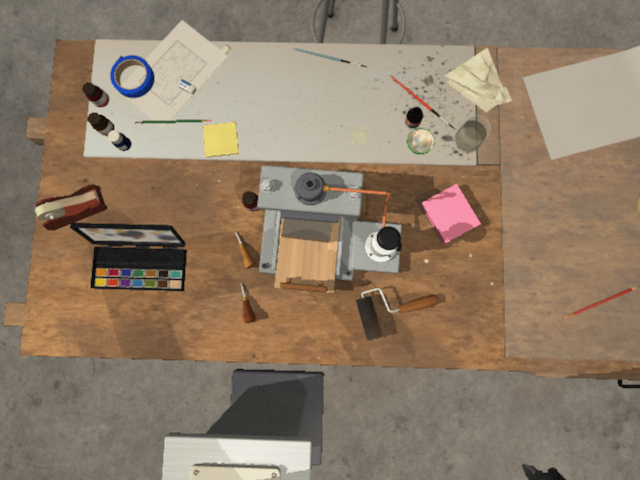

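```bash
cat > h.py <<'E'
import numpy as np, cv2
from scipy.spatial.transform import Rotation as R
from workcell import bot, imaging, order
def cam(n):
    m=imaging.camera_model(n); f=240/np.tan(np.radians(m['fovy'])/2)
    return f,m['cx'],m['cy'],np.array(m['eye']),R.from_quat(m['rotation']).as_matrix()
def proj(n,P):
    f,cx,cy,e,M=cam(n); p=(np.atleast_2d(P)-e)@M
    return np.c_[cx+f*p[:,0]/-p[:,2], cy-f*p[:,1]/-p[:,2]]
def onz(n,uv,z):
    f,cx,cy,e,M=cam(n); d=M@np.array([(uv[0]-cx)/f,-(uv[1]-cy)/f,-1]); return e+d*(z-e[2])/d[2]
E
python3 - <<'E'
from h import *
a=cv2.imread("pics/scene0.png"); b=cv2.imread("pics/top0.png")
cv2.imwrite("pics/sc1.png",cv2.resize(a[170:370,190:450],None,fx=3,fy=3,interpolation=2))
cv2.imwrite("pics/tc1.png",cv2.resize(b[150:350,225:445],None,fx=3,fy=3,interpolation=2))
print(proj("scene",[[0.4,-.2,0]]),proj("top",[[0.4,-.2,0]]))
E
```

```text
[[390.0627815  300.53687283]] [[332.23585649 322.86219489]]
```

View pics/sc1.png

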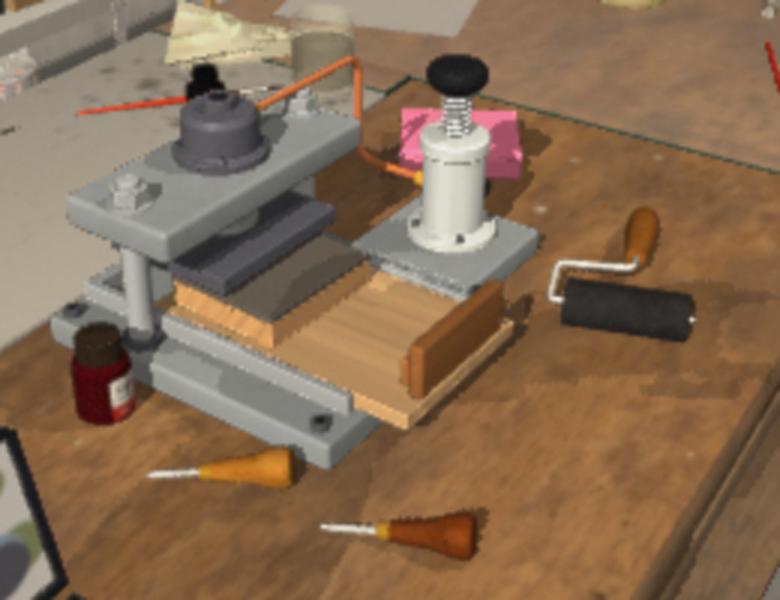

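View pics/tc1.png

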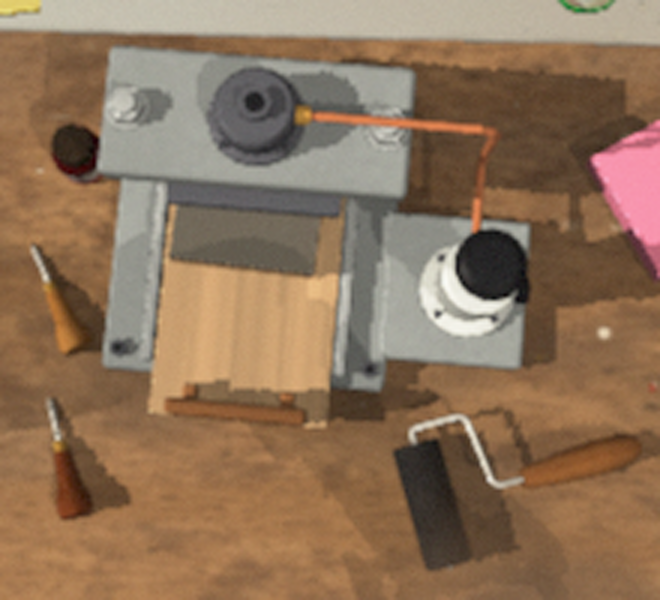

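```bash
cat > fit.py <<'E'
from h import *
from scipy.optimize import least_squares
T=lambda u,v:(225+u/3,150+v/3); S=lambda u,v:(190+u/3,170+v/3)
obs=[("top",(45,105,128),T(110,47)),("top",(45,-105,128),T(414,70)),("top",(-45,-105,128),T(406,197)),("top",(-45,105,128),T(98,175)),
("top",(-90,-160,165),T(490,260)),("top",(0,0,169),T(255,102)),
("scene",(-45,105,128),S(165,238)),("scene",(45,105,128),S(70,198)),("scene",(-45,-105,128),S(360,124)),("scene",(-90,-160,162),S(457,72)),
("top",("b",50,74),T(167,411)),("top",("b",-50,74),T(303,423)),("scene",("b",50,74),S(413,350)),("scene",("b",-50,74),S(502,285))]
def pt(p,q):
    x=(-155-p[3]*1000) if q[0]=="b" else q[0]
    c,s=np.cos(p[2]),np.sin(p[2]); x,y,z=x/1e3,q[1]/1e3,q[2]/1e3
    return [p[0]+c*x-s*y,p[1]+s*x+c*y,z]
def res(p): return np.concatenate([proj(n,pt(p,q))[0]-uv for n,q,uv in obs])
r=least_squares(res,[0.55,-.17,0,.05],loss="soft_l1")
if __name__=="__main__":
    print(r.x); print(res(r.x).reshape(-1,2).round(1))
    p=r.x
    for nm,q in dict(pin=(0,0,170),plate=("b",0,54),platehome=(-155,0,54),knob=(-90,-160,165)).items(): print(nm,np.round(pt(p,q),4))
    for n,uv in(("brayer top",T(395,445)),("bray",T(465,560)),("bray",T(412,430)),("cut",T(75,515)),("bray",T(640,440))): print(n,onz("top",uv,.03).round(3))
E
python3 fit.py
```

```text
[ 0.66956375 -0.14646662 -0.0552143   0.04191515]
[[-1.4 -1.1]
 [ 0.1 -1. ]
 [-0.3  0.2]
 [-1.9 -0.6]
 [ 0.4  0.9]
 [-1.2  0.6]
 [ 0.7 -0.5]
 [-2.3 -1.1]
 [ 2.1 -2.1]
 [ 1.2 -2.3]
 [-1.9 -0.7]
 [ 0.5 -0.7]
 [ 2.6 -0. ]
 [ 0.7 -2.1]]
pin [ 0.6696 -0.1465  0.17  ]
plate [ 0.4729 -0.1356  0.054 ]
platehome [ 0.5148 -0.1379  0.054 ]
knob [ 0.5709 -0.3013  0.165 ]
brayer top [ 0.456 -0.251  0.03 ]
bray [ 0.375 -0.303  0.03 ]
bray [ 0.467 -0.264  0.03 ]
cut [ 0.399 -0.021  0.03 ]
bray [ 0.464 -0.428  0.03 ]
```

Request:
carry_out --pt "-0.2 -0.33 0 0.09 -1" --pt "-0.4 -0.67 0 0.18 -1" --pt "-0.6 -1 0 0.265 -1" --pt "-0.6 -1 0 0.265 -1" --pt "-0.6 -1 0 0.265 -1"

```text
clock: 0.6
eef_pos: [0.2492, -0.3759, 0.2562]
tool_rot: [-0.688, 0.725, 0.0, -0.0]
ft_force: [-0.0, 0.5, -0.7]
grip_width: 0.0124
```

```bash
cat > go.py <<'E'
import sys
from h import *
o=bot.get_obs(); M=R.from_quat(o['tool_rot']).as_matrix()
print(o['clock'],o['eef_pos'].round(4),o['ft_force'].round(2),o['grip_width'].round(4)); print(M.round(3))
if len(sys.argv)>1: print("shift/0.1:",((np.array([float(v) for v in sys.argv[1:4]])-o['eef_pos'])@M/0.1).round(3))
E
python3 go.py .435 -.134 .2
```

```text
Traceback (most recent call last):
  File "go.py", line 4, in <module>
    print(o['clock'],o['eef_pos'].round(4),o['ft_force'].round(2),o['grip_width'].round(4)); print(M.round(3))
                                                                  ^^^^^^^^^^^^^^^^^^^^^
AttributeError: 'float' object has no attribute 'round'
```

```bash
sed -i "s/o\['grip_width'\].round(4)/round(o['grip_width'],4)/" go.py
python3 go.py .435 -.134 .2
```

```text
0.6 [ 0.2492 -0.3759  0.2562] [-0.03  0.47 -0.67] 0.0124
[[-0.052 -0.999 -0.001]
 [-0.999  0.052 -0.   ]
 [ 0.     0.001 -1.   ]]
shift/0.1: [-2.512 -1.73   0.561]
```

Request:
carry_out --pt "-0.35 -0.25 0 0 -1" --pt "-0.7 -0.5 0 0 -1" --pt "-1 -0.7 0 0 -1" --pt "-1 -0.7 0 0 -1"

```text
clock: 1.0
eef_pos: [0.3256, -0.2789, 0.2561]
tool_rot: [-0.689, 0.725, 0.0, 0.0]
ft_force: [-0.5, -0.3, -0.0]
grip_width: -0.0001
```

Request:
carry_out --pt "-0.35 -0.25 0.1 0 -1" --pt "-0.7 -0.5 0.3 0 -1" --pt "-1 -0.7 0.56 0 -1" --pt "-1 -0.7 0.56 0 -1"

```text
clock: 1.4
eef_pos: [0.3995, -0.1825, 0.197]
tool_rot: [-0.689, 0.725, 0.003, -0.001]
ft_force: [-0.4, 0.7, 0.3]
grip_width: 0.0003
```

Request:
carry_out --pt "-0.25 -0.15 0 0 -1" --pt "-0.51 -0.33 0 0 -1" --pt "-0.51 -0.33 0 0 -1" --pt "-0.51 -0.33 0 0 -1"

```text
clock: 1.8
eef_pos: [0.4355, -0.1367, 0.2004]
tool_rot: [-0.687, 0.727, -0.0, -0.0]
ft_force: [0.6, 0.5, 0.6]
grip_width: -0.0002
```

```bash

python3 go.py .435 -.134 .07; python3 - <<'E'
from h import *
a=imaging.camera("scene")[:,:,::-1]; b=imaging.camera("top")[:,:,::-1]
cv2.imwrite("pics/s2.png",cv2.resize(a[120:370,190:450],None,fx=2.4,fy=2.4,interpolation=2))
cv2.imwrite("pics/t2.png",cv2.resize(b[150:350,225:445],None,fx=3,fy=3,interpolation=2))
E
```

```text
1.8 [ 0.4355 -0.1367  0.2004] [0.64 0.48 0.58] -0.0002
[[-0.056 -0.998 -0.   ]
 [-0.998  0.056 -0.001]
 [ 0.001  0.    -1.   ]]
shift/0.1: [-0.028  0.006  1.304]
```

View pics/s2.png

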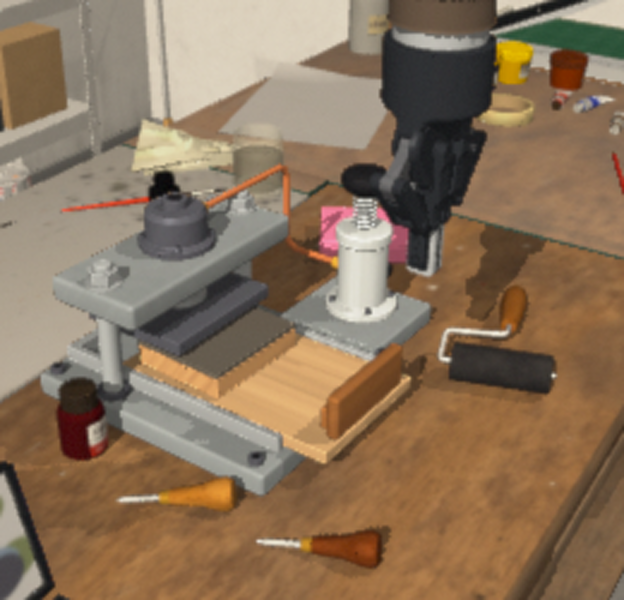

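View pics/t2.png

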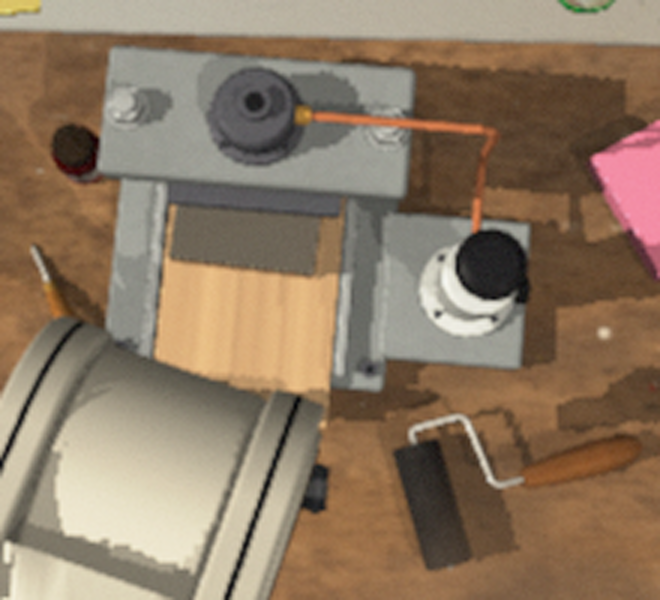

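Request:
carry_out --pt "0 0 0.25 0 -1" --pt "0 0 0.5 0 -1" --pt "0 0 0.75 0 -1" --pt "0 0 1 0 -1" --pt "0 0 1 0 -1"

```text
clock: 2.4
eef_pos: [0.4322, -0.1358, 0.0976]
tool_rot: [-0.686, 0.727, 0.003, -0.002]
ft_force: [-0.3, -0.0, -0.7]
grip_width: -0.0
```

Request:
carry_out --pt "-0.01 0 0.15 0 -1" --pt "-0.02 0 0.28 0 -1" --pt "-0.02 0 0.28 0 -1"

```text
clock: 2.7
eef_pos: [0.4347, -0.1339, 0.0722]
tool_rot: [-0.687, 0.727, 0.001, -0.001]
ft_force: [-1.1, -0.8, 0.1]
grip_width: -0.0
```

```bash

python3 go.py .5038 -.1375 .07; python3 - <<'E'
from h import *
a=imaging.camera("scene")[:,:,::-1]
cv2.imwrite("pics/s3.png",cv2.resize(a[170:370,190:450],None,fx=3,fy=3,interpolation=2))
E
```

```text
2.7 [ 0.4347 -0.1339  0.0722] [-1.15 -0.76  0.06] -0.0
[[-0.057 -0.998 -0.002]
 [-0.998  0.057  0.   ]
 [-0.     0.002 -1.   ]]
shift/0.1: [-0.004 -0.692  0.021]
```

View pics/s3.png

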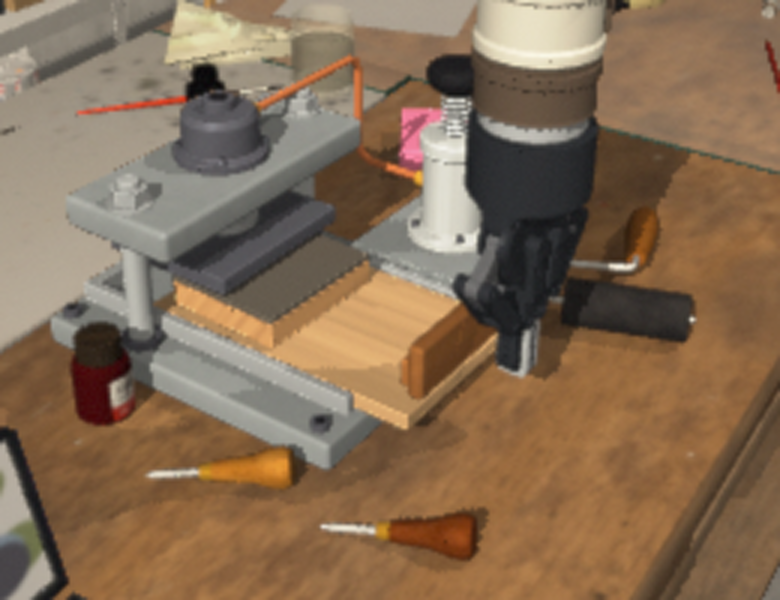

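Request:
carry_out --pt "0 -0.1 0 0 -1" --pt "0 -0.2 0 0 -1" --pt "0 -0.25 0 0 -1" --pt "0 -0.3 0 0 -1" --pt "0 -0.35 0 0 -1" --pt "0 -0.4 0 0 -1" --pt "0 -0.45 0 0 -1" --pt "0 -0.5 0 0 -1" --pt "0 -0.55 0 0 -1" --pt "0 -0.6 0 0 -1" --pt "0 -0.6 0 0 -1"

```text
clock: 3.85
eef_pos: [0.4952, -0.1365, 0.0722]
tool_rot: [-0.687, 0.726, 0.001, -0.001]
ft_force: [-3.0, -0.3, 1.9]
grip_width: -0.0004
```

Request:
carry_out --pt "0 -0.02 0 0 -1" --pt "0 -0.04 0 0 -1" --pt "0 -0.06 0 0 -1" --pt "0 -0.06 0 0 -1"

```text
clock: 4.25
eef_pos: [0.5005, -0.1368, 0.0722]
tool_rot: [-0.687, 0.726, 0.001, -0.001]
ft_force: [-4.5, 1.1, 2.9]
grip_width: 0.0
```

```bash

python3 go.py .5038 -.1375 .07; python3 - <<'E'
from h import *
a=imaging.camera("scene")[:,:,::-1]
cv2.imwrite("pics/s4.png",cv2.resize(a[170:370,190:450],None,fx=3,fy=3,interpolation=2))
E
```

```text
4.25 [ 0.5005 -0.1368  0.0722] [-4.48  1.1   2.86] 0.0
[[-0.055 -0.998 -0.002]
 [-0.998  0.055  0.   ]
 [-0.     0.002 -1.   ]]
shift/0.1: [ 0.005 -0.033  0.022]
```

View pics/s4.png

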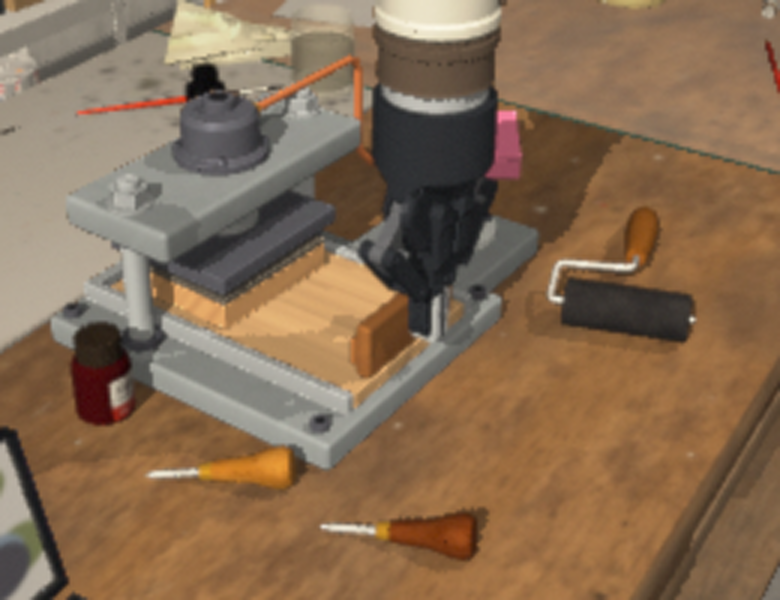

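Board nearly home; keep pushing in 2 mm steps until the force rises.

Request:
carry_out --pt "0 -0.02 0 0 -1" --pt "0 -0.04 0 0 -1" --pt "0 -0.04 0 0 -1"

```text
clock: 4.6
eef_pos: [0.505, -0.1371, 0.0722]
tool_rot: [-0.687, 0.726, 0.001, -0.0]
ft_force: [-5.5, 1.0, 2.3]
grip_width: -0.0004
```

Request:
carry_out --pt "0 -0.02 0 0 -1" --pt "0 -0.04 0 0 -1" --pt "0 -0.04 0 0 -1"

```text
clock: 4.9
eef_pos: [0.5075, -0.1372, 0.0721]
tool_rot: [-0.687, 0.726, 0.002, -0.001]
ft_force: [-8.1, 0.9, 6.1]
grip_width: -0.0002
```

Request:
carry_out --pt "0 -0.03 0 0 -1" --pt "0 -0.03 0 0 -1"

```text
clock: 5.1
eef_pos: [0.5076, -0.1372, 0.0719]
tool_rot: [-0.687, 0.727, 0.004, -0.003]
ft_force: [-15.6, 1.1, 11.9]
grip_width: -0.0001
```

Request:
carry_out --pt "0 -0.03 0 0 -1" --pt "0 -0.03 0 0 -1" --pt "0 -0.03 0 0 -1"

```text
clock: 5.4
eef_pos: [0.5077, -0.1372, 0.0715]
tool_rot: [-0.687, 0.727, 0.006, -0.005]
ft_force: [-21.2, 0.6, 16.0]
grip_width: 0.0001
```

Request:
carry_out --pt "0 0.05 0 0 -1" --pt "0 0.15 0 0 -1" --pt "0 0.4 0 0 -1" --pt "0 0.4 -0.3 0 -1" --pt "0 0.4 -0.6 0 -1" --pt "0 0.4 -1 0 -1" --pt "0 0.4 -1 0 -1"

```text
clock: 6.1
eef_pos: [0.4803, -0.1368, 0.1784]
tool_rot: [-0.687, 0.726, -0.006, 0.004]
ft_force: [1.6, -0.3, 0.9]
grip_width: 0.0002
```

Request:
carry_out --pt "0.2 0.2 -0.4 0 -1" --pt "0.4 0.4 -0.8 0 -1" --pt "0.7 0.6 -0.8 0 -1" --pt "1 0.6 -0.8 0 -1" --pt "1 0.6 -0.8 0 -1"

```text
clock: 6.6
eef_pos: [0.4106, -0.2351, 0.2529]
tool_rot: [-0.686, 0.728, -0.002, 0.0]
ft_force: [0.2, 0.9, -0.0]
grip_width: -0.0002
```

```bash

python3 go.py .5709 -.3013 .24; python3 - <<'E'
from h import *
a=imaging.camera("scene")[:,:,::-1]; b=imaging.camera("top")[:,:,::-1]
cv2.imwrite("pics/s5.png",cv2.resize(a[120:370,190:450],None,fx=2.4,fy=2.4,interpolation=2))
cv2.imwrite("pics/t5.png",cv2.resize(b[150:350,225:445],None,fx=3,fy=3,interpolation=2))
E
```

```text
6.6 [ 0.4106 -0.2351  0.2529] [ 0.16  0.91 -0.03] -0.0002
[[-0.06  -0.998  0.004]
 [-0.998  0.06  -0.003]
 [ 0.003 -0.004 -1.   ]]
shift/0.1: [ 0.565 -1.639  0.137]
```

View pics/s5.png

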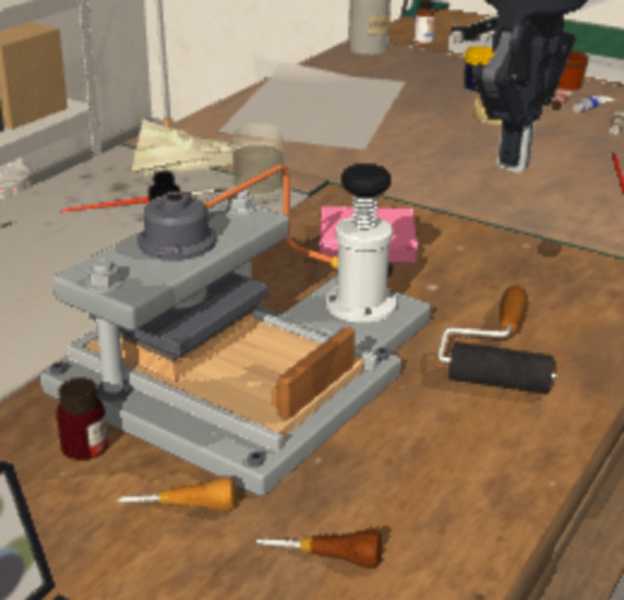

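View pics/t5.png

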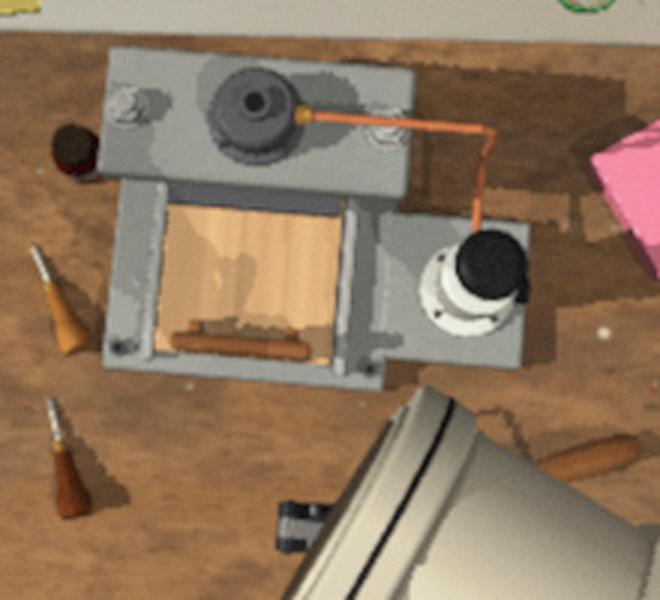

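```bash
python3 - <<'E'
from h import *
import fit
p=fit.r.x;c,s=np.cos(p[2]),np.sin(p[2])
def loc(P): d=P[:2]-p[:2]; return (np.array([c*d[0]+s*d[1],-s*d[0]+c*d[1]])*1e3).round(1)
for uv in((172,346),(308,357),(167,411),(303,423)): print(loc(onz("top",fit.T(*uv),.074)))
S=lambda u,v:(190+u/2.4,120+v/2.4)
for uv in((279,380),(354,332)): print(loc(onz("scene",S(*uv),.074)))
E
```

```text
[-152.6   46.6]
[-152.5  -48.9]
[-198.    45.8]
[-198.5  -49.1]
[-145.4   53.9]
[-154.4  -40.6]
```

Request:
carry_out --pt "0.1 -0.3 0 0 -1" --pt "0.2 -0.6 0 0 -1" --pt "0.28 -0.82 0 0 -1" --pt "0.28 -0.82 0 0 -1"

```text
clock: 7.1
eef_pos: [0.4934, -0.2642, 0.251]
tool_rot: [-0.688, 0.726, -0.0, 0.0]
ft_force: [1.1, 0.6, 0.2]
grip_width: 0.0
```

Request:
carry_out --pt "0.1 -0.3 0 0 -1" --pt "0.2 -0.6 0 0 -1" --pt "0.28 -0.82 0.13 0 -1" --pt "0.28 -0.82 0.13 0 -1" --pt "0.28 -0.82 0.13 0 -1"

```text
clock: 7.6
eef_pos: [0.5705, -0.2957, 0.2379]
tool_rot: [-0.688, 0.726, 0.002, -0.0]
ft_force: [0.7, -0.4, -0.0]
grip_width: 0.0
```

```bash

python3 go.py .572 -.3013 .19; python3 - <<'E'
from h import *
import fit
print(onz("top",fit.T(490,262),.165))
a=imaging.camera("scene")[:,:,::-1]; b=imaging.camera("top")[:,:,::-1]
cv2.imwrite("pics/s6.png",cv2.resize(a[120:370,190:450],None,fx=2.4,fy=2.4,interpolation=2))
E
```

```text
7.6 [ 0.5705 -0.2957  0.2379] [ 0.73 -0.41 -0.01] 0.0
[[-0.054 -0.999 -0.003]
 [-0.999  0.054  0.002]
 [-0.001  0.003 -1.   ]]
shift/0.1: [ 0.055 -0.019  0.479]
[ 0.57139309 -0.3005746   0.165     ]
```

View pics/s6.png

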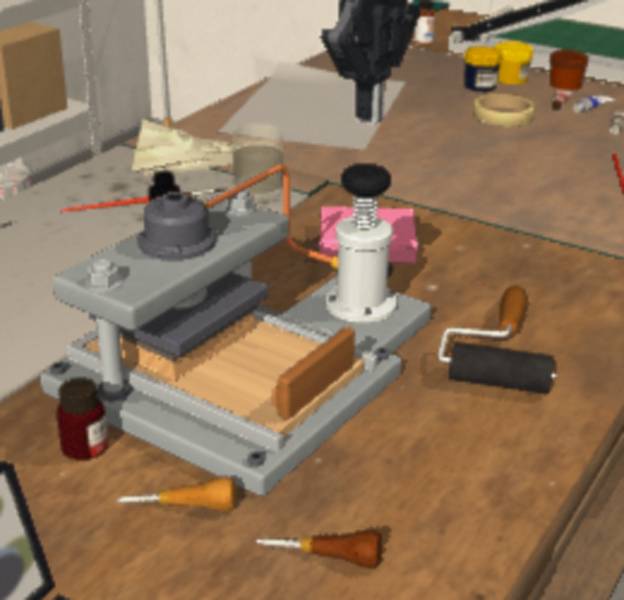

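Request:
carry_out --pt "0.05 -0.01 0.2 0 -1" --pt "0.05 -0.01 0.38 0 -1" --pt "0.05 -0.01 0.38 0 -1"

```text
clock: 8.0
eef_pos: [0.5695, -0.3011, 0.1996]
tool_rot: [-0.687, 0.726, 0.002, -0.001]
ft_force: [0.6, -0.1, -0.4]
grip_width: -0.0001
```

Request:
carry_out --pt "0 0 0.05 0 -1" --pt "0 0 0.1 0 -1" --pt "0 0 0.15 0 -1" --pt "0 0 0.2 0 -1" --pt "0 0 0.25 0 -1" --pt "0 0 0.28 0 -1" --pt "0 0 0.28 0 -1"

```text
clock: 8.7
eef_pos: [0.572, -0.3023, 0.1758]
tool_rot: [-0.687, 0.726, -0.002, 0.001]
ft_force: [-2.3, 1.7, 9.3]
grip_width: -0.0003
```

Request:
carry_out --pt "0 0 0.04 0 -1" --pt "0 0 0.08 0 -1" --pt "0 0 0.08 0 -1"

```text
clock: 9.0
eef_pos: [0.572, -0.3023, 0.17]
tool_rot: [-0.687, 0.726, -0.002, 0.001]
ft_force: [-5.4, 1.9, 16.2]
grip_width: -0.0002
```

Request:
carry_out --pt "0 0 0.03 0 -1" --pt "0 0 0.03 0 -1" --pt "0 0 0.03 0 -1"

```text
clock: 9.3
eef_pos: [0.572, -0.3023, 0.1699]
tool_rot: [-0.687, 0.726, -0.003, 0.001]
ft_force: [-10.0, 5.5, 27.3]
grip_width: 0.0
```

Request:
carry_out --pt "0 0 -0.1 0 -1" --pt "0 0 -0.25 0 -1" --pt "0 0 -0.38 0 -1" --pt "0 0 -0.38 0 -1" --pt "0 0 -0.38 0 -1" --pt "0 0 -0.25 0 -1" --pt "0 0 -0.2 0 -1" --pt "0 0 -0.15 0 -1" --pt "0 0 -0.1 0 -1" --pt "0 0 -0.05 0 -1" --pt "0 0 0 0 -1" --pt "0 0 0 0 -1" --pt "0 0 0 0 -1"

```text
clock: 10.6
eef_pos: [0.5723, -0.3025, 0.1698]
tool_rot: [-0.687, 0.726, -0.004, 0.001]
ft_force: [-9.1, 5.5, 35.7]
grip_width: 0.0003
```

Request:
carry_out --pt "0 0 -0.1 0 -1" --pt "0 0 -0.25 0 -1" --pt "0 0 -0.38 0 -1" --pt "0 0 -0.38 0 -1" --pt "0 0 -0.38 0 -1"

```text
clock: 11.1
eef_pos: [0.5709, -0.3019, 0.1988]
tool_rot: [-0.687, 0.726, 0.001, -0.0]
ft_force: [0.1, -0.4, -0.3]
grip_width: -0.0001
```

```bash

python3 go.py .572 -.3013 .19; python3 - <<'E'
from h import *
a=imaging.camera("scene")[:,:,::-1]; b=imaging.camera("top")[:,:,::-1]
cv2.imwrite("pics/s7.png",cv2.resize(a[120:370,190:450],None,fx=2.4,fy=2.4,interpolation=2))
E
```

```text
11.1 [ 0.5709 -0.3019  0.1988] [ 0.1  -0.43 -0.35] -0.0001
[[-0.055 -0.998 -0.002]
 [-0.998  0.055  0.001]
 [-0.001  0.002 -1.   ]]
shift/0.1: [-0.006 -0.01   0.088]
```

View pics/s7.png

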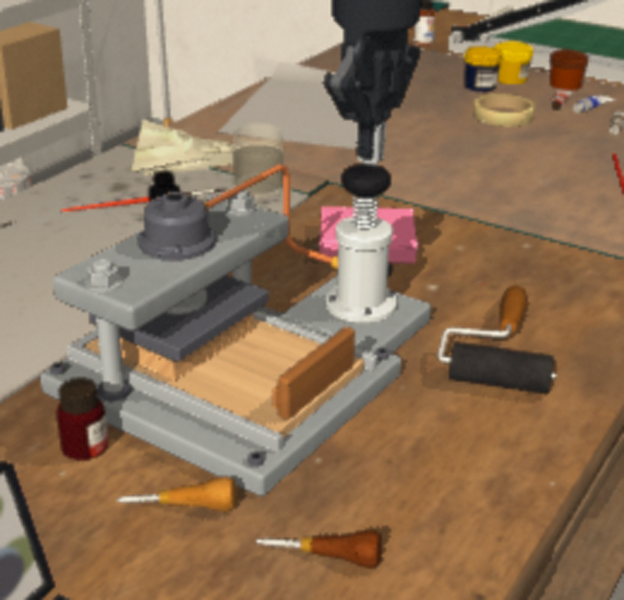

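Platen has come down; two strokes done. Next strokes.

Request:
carry_out --pt "0 0 0.12 0 -1" --pt "0 0 0.18 0 -1" --pt "0 0 0.24 0 -1" --pt "0 0 0.3 0 -1" --pt "0 0 0.37 0 -1" --pt "0 0 0.37 0 -1" --pt "0 0 0.37 0 -1" --pt "0 0 0.2 0 -1" --pt "0 0 0.05 0 -1" --pt "0 0 0 0 -1" --pt "0 0 0 0 -1" --pt "0 0 0 0 -1"

```text
clock: 12.4
eef_pos: [0.5709, -0.3018, 0.1985]
tool_rot: [-0.687, 0.726, 0.001, -0.0]
ft_force: [0.3, 0.6, -0.8]
grip_width: 0.0001
```

Request:
carry_out --pt "0 0 0.12 0 -1" --pt "0 0 0.18 0 -1" --pt "0 0 0.24 0 -1" --pt "0 0 0.3 0 -1" --pt "0 0 0.37 0 -1" --pt "0 0 0.37 0 -1" --pt "0 0 0.37 0 -1" --pt "0 0 0.2 0 -1" --pt "0 0 0.05 0 -1" --pt "0 0 0 0 -1" --pt "0 0 0 0 -1" --pt "0 0 0 0 -1"

```text
clock: 13.6
eef_pos: [0.5708, -0.3018, 0.1983]
tool_rot: [-0.687, 0.726, 0.001, -0.0]
ft_force: [0.5, -0.6, -0.2]
grip_width: -0.0003
```

```bash

python3 go.py .572 -.3013 .19; python3 - <<'E'
from h import *
a=imaging.camera("scene")[:,:,::-1]; b=imaging.camera("top")[:,:,::-1]
cv2.imwrite("pics/s8.png",cv2.resize(a[120:370,190:450],None,fx=2.4,fy=2.4,interpolation=2))
E
```

```text
13.6 [ 0.5708 -0.3018  0.1983] [ 0.46 -0.58 -0.19] -0.0003
[[-0.055 -0.998 -0.003]
 [-0.998  0.055  0.001]
 [-0.001  0.003 -1.   ]]
shift/0.1: [-0.005 -0.012  0.083]
```

View pics/s8.png

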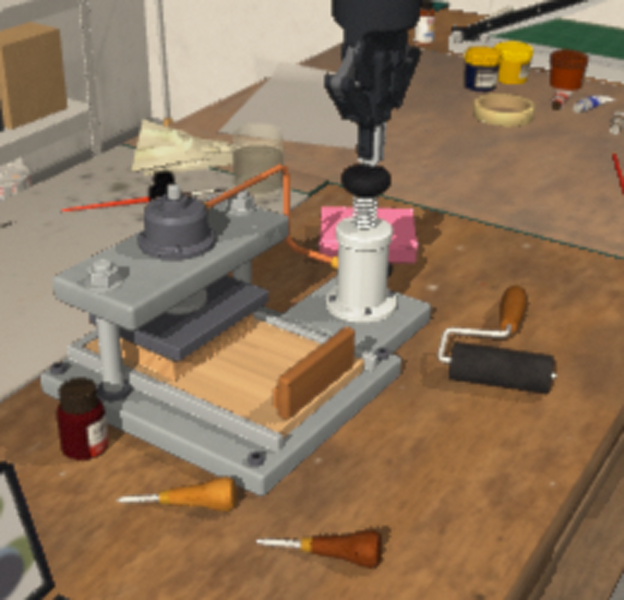

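The pin is partly out (crop 173,190). Two more strokes, slightly firmer.

Request:
carry_out --pt "0 0 0.12 0 -1" --pt "0 0 0.18 0 -1" --pt "0 0 0.24 0 -1" --pt "0 0 0.3 0 -1" --pt "0 0 0.38 0 -1" --pt "0 0 0.38 0 -1" --pt "0 0 0.38 0 -1" --pt "0 0 0.38 0 -1" --pt "0 0 0.2 0 -1" --pt "0 0 0.05 0 -1" --pt "0 0 0 0 -1" --pt "0 0 0 0 -1" --pt "0 0 0 0 -1"

```text
clock: 15.0
eef_pos: [0.5709, -0.3018, 0.1985]
tool_rot: [-0.687, 0.726, 0.001, -0.0]
ft_force: [0.2, 0.3, -0.3]
grip_width: -0.0001
```

Request:
carry_out --pt "0 0 0.12 0 -1" --pt "0 0 0.18 0 -1" --pt "0 0 0.24 0 -1" --pt "0 0 0.3 0 -1" --pt "0 0 0.38 0 -1" --pt "0 0 0.38 0 -1" --pt "0 0 0.38 0 -1" --pt "0 0 0.38 0 -1" --pt "0 0 0.2 0 -1" --pt "0 0 0.05 0 -1" --pt "0 0 0 0 -1" --pt "0 0 0 0 -1" --pt "0 0 0 0 -1"

```text
clock: 16.3
eef_pos: [0.5707, -0.3018, 0.1984]
tool_rot: [-0.687, 0.726, 0.001, -0.001]
ft_force: [0.3, -0.0, 0.1]
grip_width: 0.0001
```

```bash

python3 go.py .572 -.3013 .19; python3 - <<'E'
from h import *
import fit
a=imaging.camera("scene")[:,:,::-1]; b=imaging.camera("top")[:,:,::-1]
cv2.imwrite("pics/s9.png",cv2.resize(a[170:290,190:350],None,fx=5,fy=5,interpolation=2))
p=fit.r.x
for z in (164,171,182,190): print(z,(proj("scene",fit.pt(p,(0,0,z)))[0]-[190,170])*5)
E
```

```text
16.3 [ 0.5707 -0.3018  0.1984] [ 0.28 -0.02  0.14] 0.0001
[[-0.055 -0.998 -0.003]
 [-0.998  0.055  0.001]
 [-0.001  0.003 -1.   ]]
shift/0.1: [-0.005 -0.013  0.084]
164 [368.71874852 177.0786992 ]
171 [367.86919837 161.24514596]
182 [366.52092375 136.1165789 ]
190 [365.53002859 117.6486977 ]
```

View pics/s9.png

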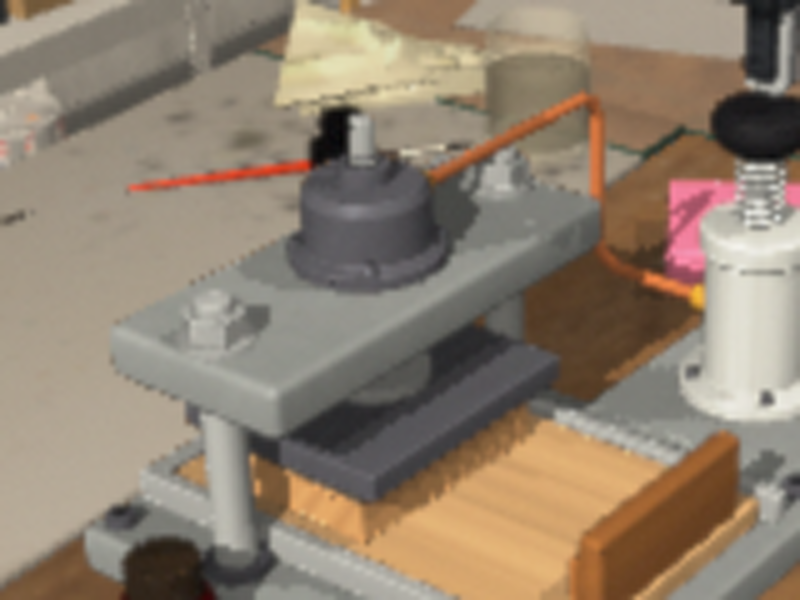

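Request:
carry_out --pt "0 0 0.12 0 -1" --pt "0 0 0.18 0 -1" --pt "0 0 0.24 0 -1" --pt "0 0 0.3 0 -1" --pt "0 0 0.38 0 -1" --pt "0 0 0.38 0 -1" --pt "0 0 0.38 0 -1" --pt "0 0 0.38 0 -1" --pt "0 0 0.2 0 -1" --pt "0 0 0.05 0 -1" --pt "0 0 -0.4 0 -1" --pt "0 0 -0.6 0 -1" --pt "0 0 -0.6 0 -1" --pt "0 0 -0.6 0 -1"

```text
clock: 17.8
eef_pos: [0.5712, -0.302, 0.2593]
tool_rot: [-0.687, 0.726, 0.001, -0.0]
ft_force: [-0.2, -0.1, 0.1]
grip_width: -0.0001
```

Request:
carry_out --pt "0 0.3 0 0 -1" --pt "0 0.6 0 0 -1" --pt "0 0.9 0 0 -1" --pt "0 1 0 0 -1" --pt "0 1 0 0 -1" --pt "0 1 0 0 -1"

```text
clock: 18.4
eef_pos: [0.4722, -0.2966, 0.2595]
tool_rot: [-0.687, 0.726, 0.0, 0.0]
ft_force: [-0.0, -0.1, -0.1]
grip_width: 0.0
```

```bash

python3 go.py .572 -.3013 .19; python3 - <<'E'
from h import *
a=imaging.camera("scene")[:,:,::-1]; b=imaging.camera("top")[:,:,::-1]
cv2.imwrite("pics/s10.png",cv2.resize(a[170:290,210:370],None,fx=5,fy=5,interpolation=2))
cv2.imwrite("pics/t10.png",cv2.resize(b[150:350,225:445],None,fx=3,fy=3,interpolation=2))
E
```

```text
18.4 [ 0.4722 -0.2966  0.2595] [-0.02 -0.1  -0.1 ] 0.0
[[-0.055 -0.998 -0.   ]
 [-0.998  0.055  0.001]
 [-0.001  0.    -1.   ]]
shift/0.1: [-0.008 -1.     0.695]
```

View pics/s10.png

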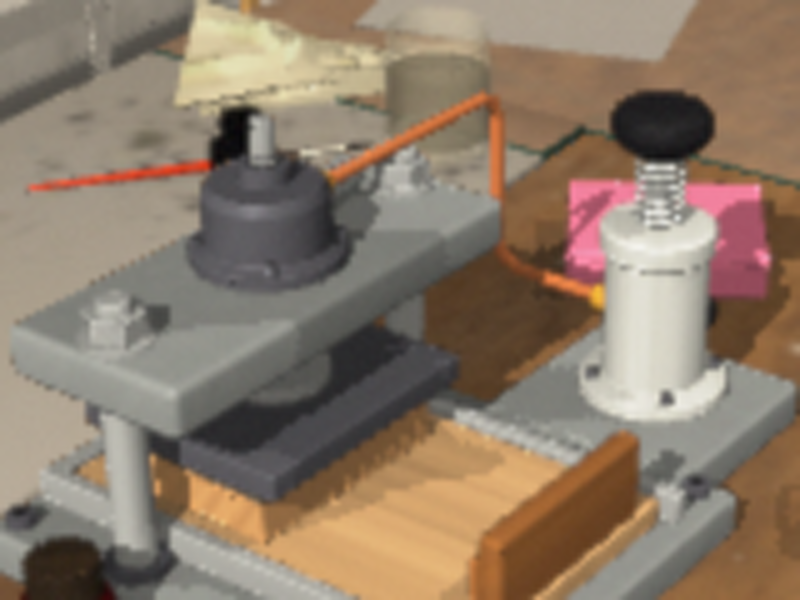

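View pics/t10.png

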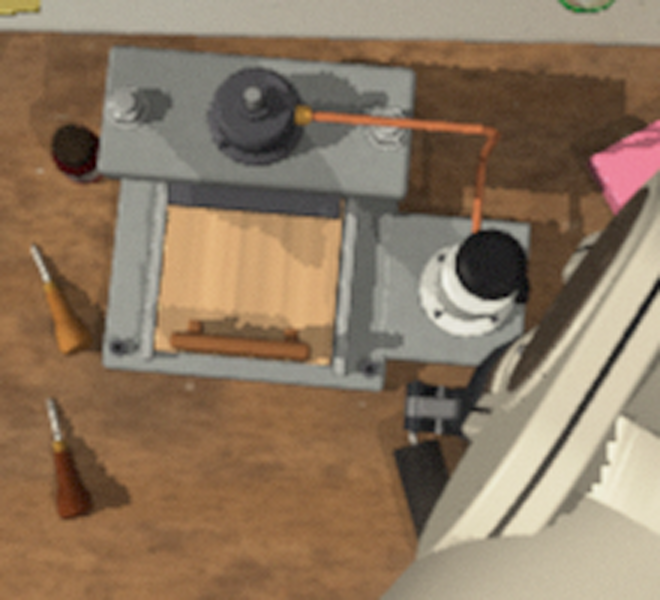

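```bash
python3 -c "
from workcell import order; print(order.job_done())"
```

```text
the job is handed in; nothing more can be done
None
```

I pushed the bed board home, pumped the plunger with seven full strokes, backed the arm off clear and handed the job in at about 18.4 s. No verdict was reported.

- **Bed:** With the fingers shut I pushed the front plate about 46 mm. The tool then stopped and the force rose to 21 N, well above the 3 to 9 N needed to slide the board. In the top picture the plate reads x = -152.5 mm against -155 mm nominal, within measuring error. The scene camera read -145 and -154 mm at the plate's two corners, so it agrees less well.
- **Pump:** The strokes bottomed out at TCP z 0.170 m wherever I took a reading at the bottom (the first two strokes), with up to 36 N at the fingertips.
- **Pressure pin:** It was partly out, at about 182 mm, after stroke 4. It reads about 190 mm after stroke 6 and did not change with stroke 7. I could not clearly make out the dark groove at this resolution.
- **End state:** The plunger is back up and the platen rests on the block. I judged the platen's pressure from the popped pin and did not measure it.
- **Bystanders:** The cutters and ink bottle look unmoved in the last pictures. The arm partly hid the roller in the last top view. It had not moved in the scene view after stroke 4, and the arm came nowhere near it after that.

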